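# Make up a centrifuge counterweight on the spring scale

### The job

Make up the counterweight for the centrifuge: add steel balance weights from the stand one at a time to the pockets of the carrier on the spring scale, each pushed fully home until its collar lies flat on the block, until the pan has sunk so far that the needle rests between the two prongs of the limit bracket. Push gently, never so hard that the pan is driven down to its overload stop, leave unused weights in the stand, and do not shift the bracket or the other things on the bench.

Things in the scene. Friction and masses are not known exactly. Their poses are not given: they have to be found in the camera images.
- w1: One of four alike bare steel balance weights standing upright in the stand: round shank 28 mm across and 24 mm long with a tapered foot (22 mm across at the bottom, 10 mm long), then a collar 36 mm across and 4 mm thick, then a plain grip stem 18 mm across and 30 mm long; 58 mm tall, 210 g (each within 7 %). Origin: centre of its underside; z up along its axis.
- w2: One of four alike bare steel balance weights standing upright in the stand: round shank 28 mm across and 24 mm long with a tapered foot (22 mm across at the bottom, 10 mm long), then a collar 36 mm across and 4 mm thick, then a plain grip stem 18 mm across and 30 mm long; 58 mm tall, 210 g (each within 7 %). Origin: centre of its underside; z up along its axis.
- w3: One of four alike bare steel balance weights standing upright in the stand: round shank 28 mm across and 24 mm long with a tapered foot (22 mm across at the bottom, 10 mm long), then a collar 36 mm across and 4 mm thick, then a plain grip stem 18 mm across and 30 mm long; 58 mm tall, 210 g (each within 7 %). Origin: centre of its underside; z up along its axis.
- w4: One of four alike bare steel balance weights standing upright in the stand: round shank 28 mm across and 24 mm long with a tapered foot (22 mm across at the bottom, 10 mm long), then a collar 36 mm across and 4 mm thick, then a plain grip stem 18 mm across and 30 mm long; 58 mm tall, 210 g (each within 7 %). Origin: centre of its underside; z up along its axis.
- stand: Grey plastic weight stand, 115 x 115 x 18 mm, fixed, with four loose recesses 32 mm across and 10 mm deep at (+-27, +-27) mm from its centre. Origin: centre of its underside. A weight standing in it has its origin 8 mm above the bench.
- scale: White spring check scale, fixed to the bench, body 150 x 200 mm and 81 mm high, carrying a sprung steel pan (170 x 190 mm) on a stem. Origin: centre of its underside. Its own +x is the side with the graduated face, its own y runs along the row of pockets.
- pan (a joint): How far the pan has sunk, m: 0 is the upper stop, about 0.004 with the empty carrier, 0.046 the overload stop, which must not be reached. The pan moves straight down, 3.3 mm for each newton put on it, so one balance weight sinks it about 7 mm; it is damped and settles in about a second.
- carrier (a point): White carrier block 62 x 150 x 30 mm, bolted on the pan and moving with it; this point is the centre of its underside. Each of its three bores has a sprung black rubber cheek on its +x side (the scale's x) that grips a shank: a weight stops about 12 mm proud and must be pushed 1 to 3 N beyond its own weight, which sinks the pan too, until its collar lies flat on the block.
- pocket1 (a point): Centre of the mouth of pocket 1 (at the -y end, along the scale's y, 46 mm apart), on the carrier's flat top face, 169 mm above the bench less the pan's sinking. A round bore 31 mm across right through the block, square-edged. A weight fully home has its origin 24 mm below this point.
- pocket2 (a point): Centre of the mouth of pocket 2 (the middle one, along the scale's y, 46 mm apart), on the carrier's flat top face, 169 mm above the bench less the pan's sinking. A round bore 31 mm across right through the block, square-edged. A weight fully home has its origin 24 mm below this point.
- pocket3 (a point): Centre of the mouth of pocket 3 (at the +y end, along the scale's y, 46 mm apart), on the carrier's flat top face, 169 mm above the bench less the pan's sinking. A round bore 31 mm across right through the block, square-edged. A weight fully home has its origin 24 mm below this point.
- pointer (a point): Black needle, 2 mm thick, on the strip that hangs from the pan's edge in front of the graduated face on the scale's +x side; this point is on the needle where it passes the bracket. It moves down with the pan.
- bracket (a point): Middle of the gap of the dark steel limit bracket, a small C on the graduated face: two level prongs 2 mm thick, the clear gap between them 11 mm (needle centre free from -4.5 to +4.5 mm of this point, measured up and down). Preset for the partner bucket, held by friction; not to be moved. Needs two or three weights.
- bottle1: Bystander: small white screw-cap reagent bottle, 32 mm across, 62 mm tall. Origin at its underside. Leave alone.
- bottle2: Bystander: white screw-cap reagent bottle, 36 mm across, 70 mm tall. Origin at its underside. Leave alone.
- vialbox: Bystander: small white vial box with a clear lid, 55 x 55 x 47 mm. Origin at its underside. Leave alone.
- marker: Bystander: marker pen lying flat, 135 mm long, 15 mm thick. Origin at its underside. Leave alone.
- petri: Bystander: closed clear petri dish, 62 mm across, 15 mm high. Origin at its underside. Leave alone.
- jar: Bystander: clear jar with a white lid, 64 mm across, 76 mm tall. Origin at its underside. Leave alone.
Not all that is in view belongs to the job. Leave any pink look-alike of the w3 alone. What is shaped like the w1 but green or red is not meant.

How it is judged:
By the outcome, as a careful person would: the job done as asked, in the order asked, and still so for the second after the job is handed in, with the robot touching nothing.
It also fails if it takes over 72 s, if anything falls off the work surface, if the arm or the gripper's body presses on something with over 40 N, if the wrist force passes 120 N, or if a joint passes its speed limit or range.

### The arm

A 6-joint arm with a two-finger parallel gripper is mounted at the origin on the work surface. World frame = base frame: x ahead of the robot, y to its left, z up, the work surface at z = 0. Lengths are in m, angles in rad, forces in N, time in s.
With the tool pointing down it reaches from about 0.225 to 0.875 m from the base axis. Payload 3.4 kg.
Tool frame: the origin (TCP) lies at the very end of the fingers, on their centre line; the grasp point (between the pads) lies 19 mm behind it; x points along the fingers, y is the direction in which the jaws open and shut, and the axes are right-handed (so a half turn about x gives the same grasp; the last joint's range is limited). The gripper opens to 85 mm and grips with 20 to 120 N. Pads are 22 mm wide; open, the fingers measure 114 mm over their backs; the gripper's body (76 mm by 85 mm) begins 54 mm behind the grasp point. The pads swing forward as they close: fully open they stand 13 mm farther back than shut.
Start: joints at [1.172, 0.276, 1.505, -0, 1.361, -0.121], TCP at [0.158, 0.553, 0.231] pointing down, gripper open.
Joint ranges: [-2.89, 2.89], [-0.75, 2.08], [0.22, 2.7], [-1.18, 4.32], [0.11, 2.71], [-2.7, 2.7]. Speed limits (rad/s): [2.57, 2.57, 3.14, 3.14, 3.14, 3.14].

### API

Orientations are given as a unit quaternion [w, x, y, z].
In Python, from rig import manip gives the robot as it stands. The module is installed in compiled form; this text tells all that it offers.
- The arm moves only by the tool play_rows, never from a script. Its argument "plan" is a list that holds one entry, the list of rows, each a list of 5 numbers: the closure, from 0 (fully open) to 1 (shut), then the shift along the tool's x, y, z in m, then the turn about the tool's x in degrees. A call has 1 to 12 rows; each row is the pose to reach, as a shift and turn from the pose measured when the call began, along the tool's axes at that moment; what a row does not reach only later rows make up. A row lasts 1/10 s, in which the tool goes at most 50 mm and 8.59 degrees, less where a joint would pass 70% of its speed; a pose out of reach is approached as far as the arm can. A call with a gripper value outside its range is refused whole. The fingers move at their own pace and stop on an object; "grip_force" is the grip in N (left out, the last holds). Time passes only in rows, so rows that repeat a pose let the fingers close. It gives the time, the measured TCP pose, the force and the opening at its end, in the units of the state.
- manip.get_state(): the state, without advancing time (a new reading comes with each control period).
- manip.get_image(name): name is "scene" or "top" or "wrist"; returns (picture, depth): 384x512x3 uint8, red, green, blue; 384x512 float32, m along the optical axis (not along the pixel's ray), 0 where there is no reading.
- manip.camera_params(name): a dict with "intrinsics" (3x3 intrinsics, pixels), "R" (3x3) and "t" (3): a world point X has camera coordinates R X + t; the wrist camera has in their place "mount" (4x4, takes a point from camera to tool coordinates, whose origin is the TCP and whose axes are the tool frame's). Camera axes: x right, y down, z forward; pixel columns grow to the right and rows downward; lengths in m; the calibration is good to about 2 mm. A picture is of the moment at which its call begins: read the wrist's pose just before it. camera_params takes no time and is no camera call.
- manip.sign_off(): hands the job in, once; it reports no verdict.
The state is a dict: "clock": time; "qpos": joint angles; "qd": joint speeds; "effort": joint torques, N m; "position": TCP position; "ee_rot": TCP orientation; "contact_force": force on the tool from outside, world axes, zero at the start; "moment": the same for the moment, N m; "width": finger opening in m.
Only numpy, scipy, OpenCV 4.12 (cv2) and the standard library are available. Lean on these libraries where they do the work, as an engineer would, in place of code of your own. Each camera call takes 0.05 s, during which the arm holds its last target.

## Working session

There is one attempt and no reset: what is moved stays moved. The work goes in short steps, Python scripts to look and compute and a tool call to move; the robot and the scene stay as the last step left them, time stands still between calls to the robot, and variables do not carry over. Pictures are saved under pics/ and viewed, and the job is handed in when it is done.

Besides the shell and the picture viewer there is one more tool, called after "Call:" as name(argument=value, ...) on one line, values as JSON. play_rows: Moves the arm, as the interface text tells. Its arguments: {"type":"object","properties":{"plan":{"type":"array","items":{"type":"array","items":{"type":"array","items":{"type":"number"}}}},"grip_force":{"type":"number"}},"required":["plan"]}

```bash
mkdir -p pics; cat > h.py <<'E'
from rig import manip
import numpy as np, cv2
def snap(n,tag):
    im,d=manip.get_image(n); cv2.imwrite(f'pics/{tag}.png',cv2.cvtColor(im,cv2.COLOR_RGB2BGR)); np.save(f'pics/{tag}.npy',d); return im,d
def w(name,u,v,z):
    p=manip.camera_params(name);K=np.array(p['intrinsics']);R=np.array(p['R']);t=np.array(p['t'])
    r=np.linalg.solve(K,np.array([u,v,1.]));return R.T@(r*z-t)
def proj(name,X):
    p=manip.camera_params(name);K=np.array(p['intrinsics']);R=np.array(p['R']);t=np.array(p['t'])
    c=K@(R@np.array(X)+t);return c[:2]/c[2]
E
python3 - <<'E'
from h import *
np.set_printoptions(precision=4,suppress=True)
print(manip.get_state())
for n in ['scene','top','wrist']:
    snap(n,n+'0'); print(n,manip.camera_params(n))
E
```

```text
{'clock': 0.0, 'qpos': array([ 1.172 ,  0.2766,  1.5061, -0.    ,  1.3607, -0.121 ]), 'qd': array([-0.0006,  0.0006, -0.0007, -0.0002,  0.0013, -0.0011]), 'effort': array([  0.0002, -41.6809, -24.5795,  -0.0001,   0.0115,   0.    ]), 'position': array([0.1575, 0.5525, 0.2304]), 'ee_rot': array([ 0.7001,  0.0973,  0.7005, -0.0985]), 'contact_force': array([-0.0913,  0.032 ,  0.1069]), 'moment': array([-0.0036,  0.0242, -0.0673]), 'width': 0.08538285595789326}
scene {'intrinsics': array([[389.2176,   0.    , 260.2562],
       [  0.    , 389.2176, 190.464 ],
       [  0.    ,   0.    ,   1.    ]]), 'R': array([[-0.5366,  0.8437, -0.0145],
       [ 0.5337,  0.326 , -0.7803],
       [-0.6536, -0.4265, -0.6252]]), 't': array([ 0.2915, -0.2041,  1.63  ])}
top {'intrinsics': array([[393.6687,   0.    , 254.4982],
       [  0.    , 393.6687, 193.5055],
       [  0.    ,   0.    ,   1.    ]]), 'R': array([[ 0.0196, -0.9998, -0.0012],
       [-0.9966, -0.0195, -0.0806],
       [ 0.0806,  0.0028, -0.9967]]), 't': array([-0.0066,  0.5788,  1.1433])}
wrist {'intrinsics': array([[270.6766,   0.    , 256.6732],
       [  0.    , 270.6766, 190.4589],
       [  0.    ,   0.    ,   1.    ]]), 'mount': array([[-0.0024, -0.2852,  0.9585, -0.142 ],
       [ 1.    , -0.0001,  0.0024, -0.    ],
       [-0.0006,  0.9585,  0.2852, -0.0736],
       [ 0.    ,  0.    ,  0.    ,  1.    ]])}
```

View pics/scene0.png

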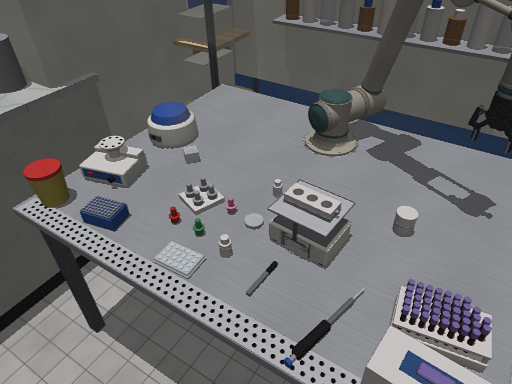

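View pics/top0.png

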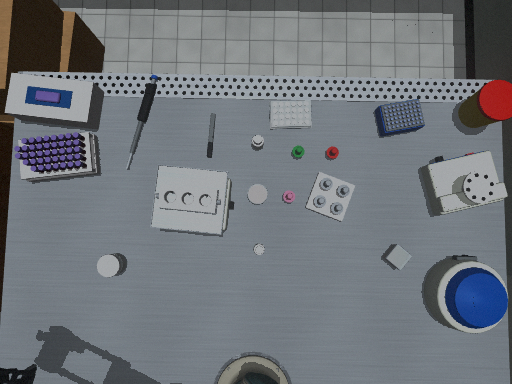

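View pics/wrist0.png

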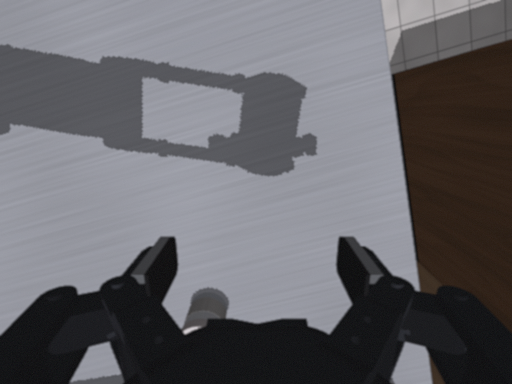

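```bash
python3 - <<'E'
from h import *
s=cv2.imread('pics/scene0.png');t=cv2.imread('pics/top0.png')
cv2.imwrite('pics/c1.png',cv2.resize(s[170:260,250:360],None,fx=7,fy=6.6,interpolation=cv2.INTER_CUBIC))
cv2.imwrite('pics/c2.png',cv2.resize(t[150:250,140:280],None,fx=5.7,fy=5.7,interpolation=cv2.INTER_CUBIC))
cv2.imwrite('pics/c3.png',cv2.resize(t[140:240,270:370],None,fx=6,fy=6,interpolation=cv2.INTER_CUBIC))
cv2.imwrite('pics/c4.png',cv2.resize(s[165:245,160:270],None,fx=7,fy=7,interpolation=cv2.INTER_CUBIC))
E
```

```text
(no output)
```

View pics/c1.png

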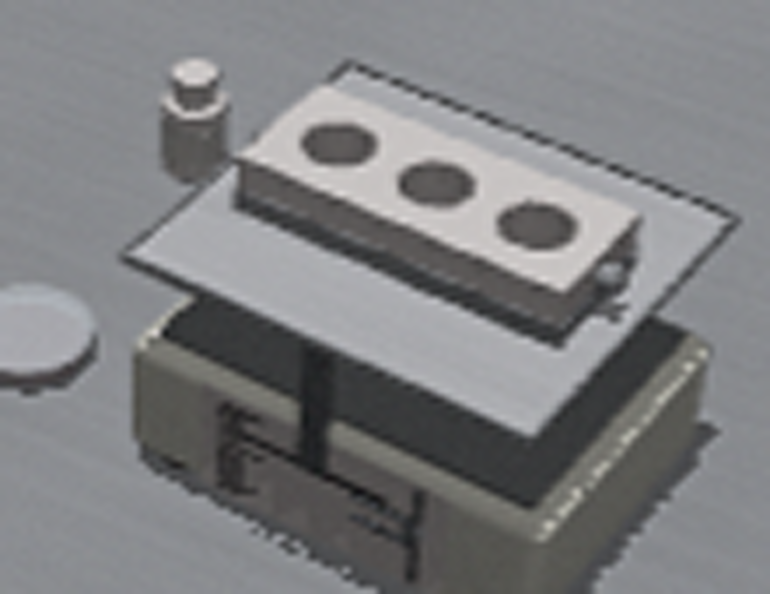

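View pics/c2.png

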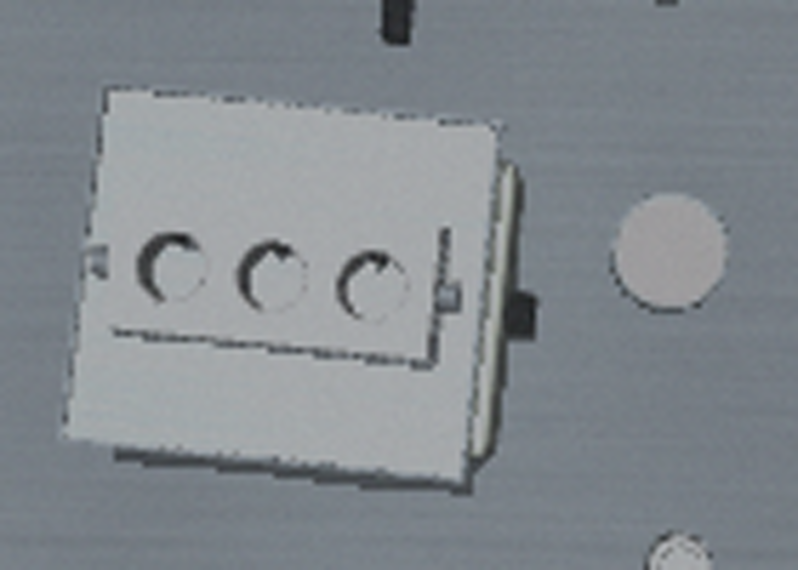

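View pics/c3.png

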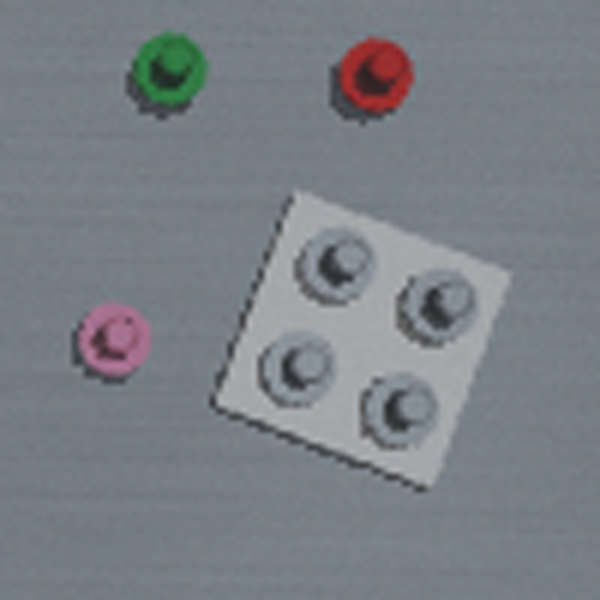

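View pics/c4.png

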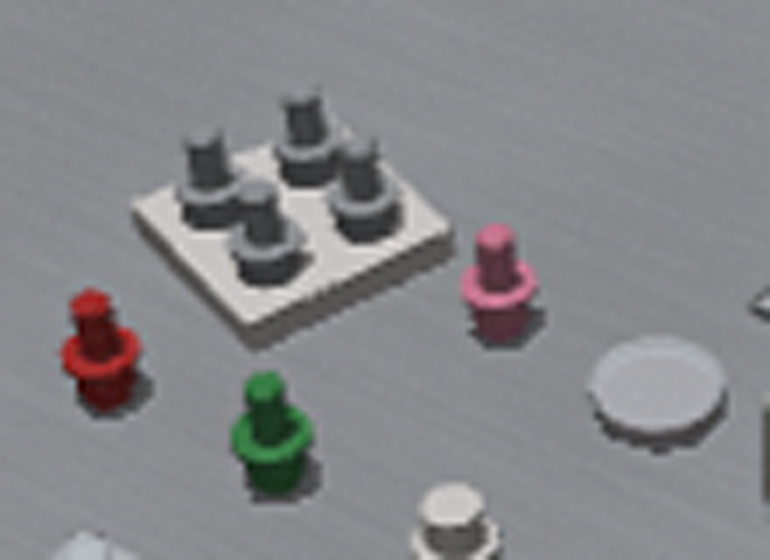

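```bash
cat > m.py <<'E'
from h import *
from scipy.spatial.transform import Rotation as Ro
np.set_printoptions(precision=4,suppress=True)
d=np.load('pics/top0.npy')
p=manip.camera_params('top');K=p['intrinsics'];R=p['R'];t=p['t']
v,u=np.mgrid[0:384,0:512]
P=np.stack([(u-K[0,2])/K[0,0]*d,(v-K[1,2])/K[1,1]*d,d],-1)
W=(P-t)@R
np.save('pics/W.npy',W)
st=manip.get_state();q=st['ee_rot'];M=Ro.from_quat([q[1],q[2],q[3],q[0]]).as_matrix();print(M)
print('bench z',np.median(W[250:300,150:230,2]))
# stand weights: cluster points z>0.045
sub=W[150:240,290:370].reshape(-1,3)
m=(sub[:,2]>0.055)&(sub[:,2]<0.075)
mask=np.zeros((384,512),np.uint8);mask[150:240,290:370]=m.reshape(90,80)
n,l,s,c=cv2.connectedComponentsWithStats(mask)
for i in range(1,n):
    q=W[l==i];print(i,s[i],c[i],q.mean(0),q[:,2].min(),q[:,2].max())
m=((sub[:,2]>0.012)&(sub[:,2]<0.024)); q=sub[m]; r=cv2.minAreaRect((q[:,:2]*1000).astype(np.float32)); print('stand',r,np.median(q[:,2]))
# carrier top
sub=W[155:240,140:240].reshape(-1,3)
h,e=np.histogram(sub[:,2],bins=np.arange(0,0.2,0.005));print([(round(x,3),k) for x,k in zip(e,h) if k>15])
m=sub[:,2]>0.155;q=sub[m];print('carrier',cv2.minAreaRect((q[:,:2]*1000).astype(np.float32)),np.median(q[:,2]))
m=(sub[:,2]>0.12)&(sub[:,2]<0.15);q=sub[m];print('pan',cv2.minAreaRect((q[:,:2]*1000).astype(np.float32)),np.median(q[:,2]))
zz=W[160:235,150:225,2]
E
python3 m.py
python3 - <<'E'
import cv2,numpy as np
W=np.load('pics/W.npy');z=W[185:215,155:225,2]
print((z[:, ::2]*1000).astype(int)[::2])
E
```

```text
[[-0.0006  0.2742  0.9617]
 [-0.0013  0.9617 -0.2742]
 [-1.     -0.0014 -0.0002]]
bench z 0.00016819912914902845
1 [296 150   6   3  13] [298.6154 150.7692] [ 0.7028 -0.1209  0.058 ] 0.055326880270230624 0.06190111865633908
2 [332 150   6   4  18] [334.1667 151.3333] [ 0.7031 -0.2239  0.0582] 0.05533113426890187 0.060222623227312845
3 [325 180   7   6  33] [327.6061 182.4848] [ 0.6112 -0.2041  0.0649] 0.059576081962932265 0.0693615227234513
4 [342 187   7   6  37] [345.0541 189.4324] [ 0.5923 -0.2542  0.0642] 0.05592515951314015 0.06942886359537552
5 [290 193   3   6  15] [290.9333 195.4667] [ 0.5724 -0.1002  0.058 ] 0.05565037321779617 0.061675308096860636
6 [318 198   7   6  33] [321.     200.3333] [ 0.5596 -0.1854  0.0656] 0.06058139118482682 0.06954868374976583
7 [335 205   7   6  33] [338.3939 207.4848] [ 0.5402 -0.2351  0.065 ] 0.0564207420532985 0.06949766261837935
stand ((606.4030151367188, -199.11923217773438), (203.052978515625, 186.03614807128906), 0.6897364258766174) 0.018058260577259917
[(np.float64(0.0), np.int64(1886)), (np.float64(0.005), np.int64(60)), (np.float64(0.
[... 2724 characters left out ...]
162  169  160  165  162  166  164  165  164
   163  162  162  166  162  166  163  165  167  163  164  162  168  165
   163  163  167  135  138  136  139]
 [ 135  134  133  136  134  138  136  136  143  146  147  165  166  164
   165  164  165  165  165  168  164  165  163  163  165  164  167  166
   163  165  165  135  133  135  135]
 [ 133  132  133  136  135  136  134  138  135  133  133  135  136  138
   132  133  135  133  145  146  146  162  166  167  163  167  166  165
   165  163  156  136  134  136  137]
 [ 137  135  132  135  137  138  135  133  132  136  132  133  136  132
   135  134  135  136  135  135  134  137  138  136  136  133  136  135
   142  145  151  130  136  134  135]]
```

```bash
cat > m2.py <<'E'
from h import *
np.set_printoptions(precision=4,suppress=True)
W=np.load('pics/W.npy')
p=manip.camera_params('top');K=p['intrinsics'];R=p['R'];t=p['t']
def plane(name,u,v,z):
    p=manip.camera_params(name);K=p['intrinsics'];R=p['R'];t=p['t']
    r=R.T@np.linalg.solve(K,np.array([u,v,1.]));o=-R.T@t
    return o+r*(z-o[2])/r[2]
Z=W[...,2]
m=((Z>0.155)&(Z<0.18)).astype(np.uint8); m[:, :145]=0;m[:,230:]=0;m[:150]=0;m[240:]=0
n,l,s,c=cv2.connectedComponentsWithStats(m);i=1+np.argmax(s[1:,4]);c0=(l==i).astype(np.uint8)
ys,xs=np.nonzero(c0)
pts=np.array([plane('top',x,y,0.165)[:2]*1000 for x,y in zip(xs,ys)],np.float32)
print('carrier',cv2.minAreaRect(pts))
filled=cv2.morphologyEx(c0,cv2.MORPH_CLOSE,np.ones((3,3)))
cn,h=cv2.findContours(c0,cv2.RETR_CCOMP,cv2.CHAIN_APPROX_NONE)
out=np.zeros_like(c0)
for k,(cc,hh) in enumerate(zip(cn,h[0])):
    if hh[3]<0: cv2.drawContours(out,cn,k,1,-1)
hole=((out==1)&(c0==0)).astype(np.uint8)
n,l,s,c=cv2.connectedComponentsWithStats(hole)
for i in range(1,n):
    if s[i,4]>20:
        print('hole',s[i,4],np.sqrt(s[i,4]*4/np.pi),c[i],plane('top',*c[i],0.165))
E
python3 m2.py
python3 - <<'E'
from h import *
from m2 import plane
t=cv2.imread('pics/top0.png')
# collar/stem shading circles in stand
g=cv2.cvtColor(t,cv2.COLOR_BGR2HSV)
W=np.load('pics/W.npy');Z=W[...,2]
m=((Z>0.027)&(Z<0.08)).astype(np.uint8);m[:,:305]=0;m[:,360:]=0;m[:172]=0;m[225:]=0
n,l,s,c=cv2.connectedComponentsWithStats(m)
for i in range(1,n):
    if s[i,4]>20:
        print('col',s[i],c[i],plane('top',*c[i],0.036))
E
```

```text
carrier ((551.6939697265625, 177.41561889648438), (168.05613708496094, 61.93447494506836), 85.38896179199219)
hole 98 11.170383851240114 [170.0306 196.6327] [0.5549 0.2239 0.165 ]
hole 97 11.11324596323283 [187.567  198.1959] [0.5517 0.1781 0.165 ]
hole 99 11.227230955528665 [204.9293 200.1111] [0.5476 0.1328 0.165 ]
carrier ((551.6939697265625, 177.41561889648438), (168.05613708496094, 61.93447494506836), 85.38896179199219)
hole 98 11.170383851240114 [170.0306 196.6327] [0.5549 0.2239 0.165 ]
hole 97 11.11324596323283 [187.567  198.1959] [0.5517 0.1781 0.165 ]
hole 99 11.227230955528665 [204.9293 200.1111] [0.5476 0.1328 0.165 ]
col [320 178  13  12 121] [326.0992 183.562 ] [ 0.6112 -0.205   0.036 ]
col [337 185  13  12 123] [343.122  190.3333] [ 0.5922 -0.255   0.036 ]
col [314 195  12  12 118] [319.4407 200.7119] [ 0.5603 -0.1858  0.036 ]
col [331 202  12  12 119] [336.5378 207.6303] [ 0.5411 -0.2358  0.036 ]
```

```bash
cat >> h.py <<'E'
from scipy.spatial.transform import Rotation as Ro
np.set_printoptions(precision=4,suppress=True)
def pose():
    st=manip.get_state();q=st['ee_rot'];return st,Ro.from_quat([q[1],q[2],q[3],q[0]]).as_matrix()
def to(x,y,z,yaw=-4.6):
    st,M=pose();d=M.T@(np.array([x,y,z])-st['position'])
    cur=np.degrees(np.arctan2(M[1,1],M[0,1]));turn=-(yaw-cur);turn=(turn+180)%360-180
    print('t',round(st['clock'],2),'pos',st['position'],'jawyaw',round(cur,2),'F',st['contact_force'],'w',round(st['width'],4));print('shift',d.round(4),'turn',round(turn,2))
E
python3 -c "
from h import *
to(0.56,-0.186,0.15)"
```

```text
t 0.15 pos [0.1575 0.5526 0.2306] jawyaw 74.08 F [-0.1494 -0.4319  0.0633] w 0.0851
shift [ 0.0814 -0.5998  0.5896] turn 78.68
```

Call:
play_rows(plan=[[[0, 0, -0.6, 0.59, 78.7], [0, 0, -0.6, 0.59, 78.7], [0, 0, -0.6, 0.59, 78.7], [0, 0, -0.6, 0.59, 78.7], [0, 0, -0.6, 0.59, 78.7], [0, 0, -0.6, 0.59, 78.7], [0, 0, -0.6, 0.59, 78.7], [0, 0, -0.6, 0.59, 78.7], [0.3, 0, -0.6, 0.59, 78.7], [0.53, 0, -0.6, 0.59, 78.7], [0.53, 0, -0.6, 0.59, 78.7], [0.53, 0, -0.6, 0.59, 78.7]]])

```text
clock: 1.35
position: [0.4451, 0.0241, 0.2314]
ee_rot: [-0.479, -0.52, -0.479, 0.52]
contact_force: [0.8, 1.2, -0.8]
width: 0.04
```

```bash
python3 -c "
from h import *
to(0.56,-0.186,0.15)"
```

```text
t 1.35 pos [0.4451 0.0241 0.2314] jawyaw -4.65 F [ 0.809   1.2137 -0.7732] w 0.04
shift [0.0816 0.1315 0.2   ] turn -0.05
```

Width 40 mm confirmed. Continue to above weight C and look.

Call:
play_rows(plan=[[[0.53, 0.06, 0.1315, 0.2, 0], [0.53, 0.08, 0.1315, 0.2, 0], [0.53, 0.08, 0.1315, 0.2, 0], [0.53, 0.08, 0.1315, 0.2, 0], [0.53, 0.08, 0.1315, 0.2, 0], [0.53, 0.08, 0.1315, 0.2, 0], [0.53, 0.08, 0.1315, 0.2, 0], [0.53, 0.08, 0.1315, 0.2, 0], [0.53, 0.08, 0.1315, 0.2, 0]]])

```text
clock: 2.25
position: [0.5595, -0.1845, 0.1523]
ee_rot: [-0.48, -0.519, -0.479, 0.52]
contact_force: [-1.0, 0.1, -0.3]
width: 0.0402
```

```bash
python3 -c "
from h import *
to(0.56,-0.186,0.041)
snap('wrist','w1')
st,M=pose();p=manip.camera_params('wrist')['mount'];K=manip.camera_params('wrist')['intrinsics']
for n,X in dict(C=(.56,-.1856,.066),A=(.6112,-.2045,.066),D=(.5406,-.2354,.066)).items():
    c=np.linalg.inv(p)@np.r_[M.T@(np.array(X)-st['position']),1];c=K@c[:3];print(n,c[:2]/c[2])
"
```

```text
t 2.25 pos [ 0.5595 -0.1845  0.1523] jawyaw -4.57 F [-0.9772  0.0937 -0.2614] w 0.0402
shift [0.1113 0.0005 0.0013] turn 0.03
C [258.0657 197.1839]
A [316.2509 212.7617]
D [241.602  249.0013]
```

View pics/w1.png

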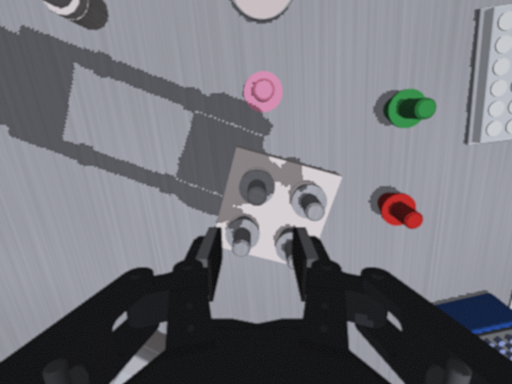

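Call:
play_rows(plan=[[[0.53, 0.045, 0, 0.001, 0], [0.53, 0.09, 0, 0.001, 0], [0.53, 0.111, 0, 0.001, 0], [0.53, 0.111, 0, 0.001, 0], [0.53, 0.111, 0, 0.001, 0], [1, 0.111, 0, 0.001, 0], [1, 0.111, 0, 0.001, 0], [1, 0.111, 0, 0.001, 0], [1, 0.111, 0, 0.001, 0]]], grip_force=40)

```text
clock: 3.2
position: [0.5609, -0.1862, 0.0436]
ee_rot: [0.481, 0.52, 0.478, -0.519]
contact_force: [-0.4, 0.5, 7.1]
width: 0.0167
```

```bash
python3 -c "
from h import *
to(0.56,-0.186,0.041)
snap('wrist','w2')
"
```

```text
t 3.2 pos [ 0.5609 -0.1862  0.0436] jawyaw -4.57 F [-0.3836  0.4916  7.0607] w 0.0167
shift [ 0.0026 -0.001  -0.0002] turn 0.03
```

View pics/w2.png

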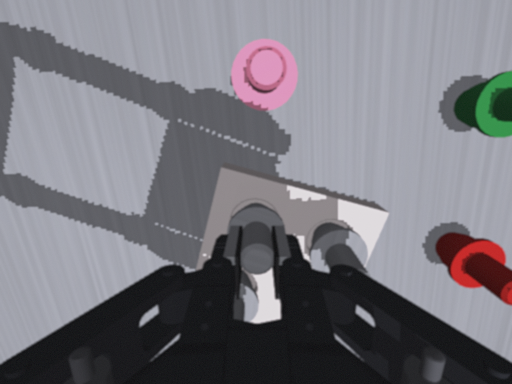

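Call:
play_rows(plan=[[[1, -0.04, 0, 0, 0], [1, -0.08, 0, 0, 0], [1, -0.13, 0, 0, 0], [1, -0.18, 0, 0, 0], [1, -0.195, 0, 0, 0], [1, -0.195, 0, 0, 0]]])

```text
clock: 3.85
position: [0.5617, -0.1864, 0.2425]
ee_rot: [0.484, 0.521, 0.475, -0.518]
contact_force: [0.7, 0.5, -1.4]
width: 0.0168
```

```bash
python3 -c "
from h import *
to(0.5549,0.2239,0.235)
"
```

```text
t 3.85 pos [ 0.5617 -0.1864  0.2425] jawyaw -4.57 F [ 0.6968  0.4617 -1.3581] w 0.0168
shift [ 0.0051 -0.0395 -0.4085] turn 0.03
```

Call:
play_rows(plan=[[[1, 0, -0.0395, -0.4085, 0], [1, 0, -0.0395, -0.4085, 0], [1, 0, -0.0395, -0.4085, 0], [1, 0, -0.0395, -0.4085, 0], [1, 0, -0.0395, -0.4085, 0], [1, 0, -0.0395, -0.4085, 0], [1, 0, -0.0395, -0.4085, 0], [1, 0, -0.0395, -0.4085, 0], [1, 0, -0.0395, -0.4085, 0], [1, 0, -0.0395, -0.4085, 0], [1, 0, -0.0395, -0.4085, 0], [1, 0, -0.0395, -0.4085, 0]]])

```text
clock: 5.05
position: [0.5547, 0.222, 0.2394]
ee_rot: [0.483, 0.521, 0.475, -0.519]
contact_force: [-0.8, -0.4, -0.9]
width: 0.0167
```

```bash
python3 -c "
from h import *
to(0.5549,0.2239,0.215)
snap('wrist','w3');snap('scene','s3')
st,M=pose();print(M)
s=cv2.imread('pics/s3.png');cv2.imwrite('pics/s3c.png',cv2.resize(s[130:260,240:370],None,fx=5,fy=4.6,interpolation=cv2.INTER_CUBIC))
"
```

```text
t 5.05 pos [0.5547 0.222  0.2394] jawyaw -4.68 F [-0.7885 -0.4307 -0.9006] w 0.0167
shift [ 0.0244 -0.0002 -0.002 ] turn -0.08
[[ 0.0109  0.9966 -0.0821]
 [-0.0064 -0.082  -0.9966]
 [-0.9999  0.0114  0.0054]]
```

View pics/w3.png

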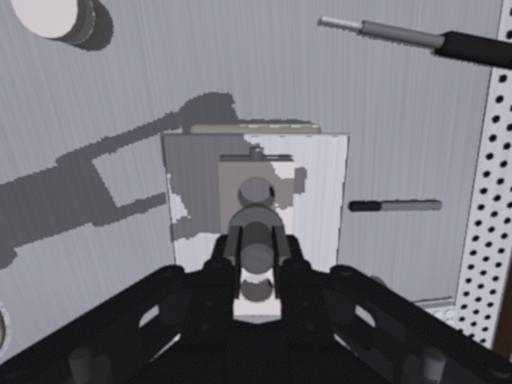

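View pics/s3c.png

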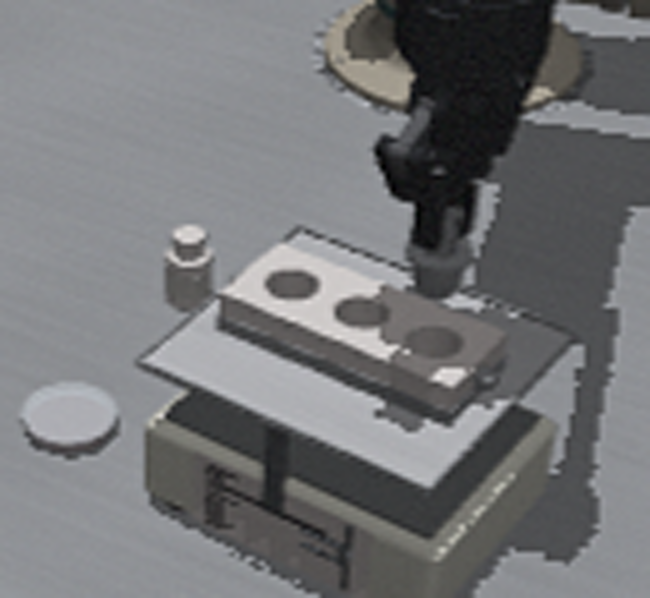

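Call:
play_rows(plan=[[[1, 0.015, 0, -0.002, 0], [1, 0.03, 0, -0.002, 0], [1, 0.038, 0, -0.002, 0], [1, 0.042, 0, -0.002, 0], [1, 0.046, 0, -0.002, 0], [1, 0.046, 0, -0.002, 0], [1, 0.046, 0, -0.002, 0]]])

```text
clock: 5.85
position: [0.556, 0.2239, 0.1944]
ee_rot: [0.483, 0.522, 0.475, -0.518]
contact_force: [-1.2, 0.7, -1.8]
width: 0.0162
```

```bash
python3 -c "
from h import *
to(0.5549,0.2239,0.19)
snap('wrist','w4');snap('scene','s4')
to(0.5549,0.2239,0.19)
s=cv2.imread('pics/s4.png');cv2.imwrite('pics/s4c.png',cv2.resize(s[130:260,240:370],None,fx=5,fy=4.6,interpolation=cv2.INTER_CUBIC))
"
```

```text
t 5.85 pos [0.556  0.2239 0.1944] jawyaw -4.71 F [-1.2297  0.7196 -1.8353] w 0.0162
shift [ 0.0044 -0.0011  0.0001] turn -0.11
t 5.95 pos [0.556  0.224  0.1945] jawyaw -4.7 F [-0.0205  0.0573 -1.8318] w 0.0166
shift [ 0.0045 -0.0012  0.0002] turn -0.1
```

View pics/s4c.png

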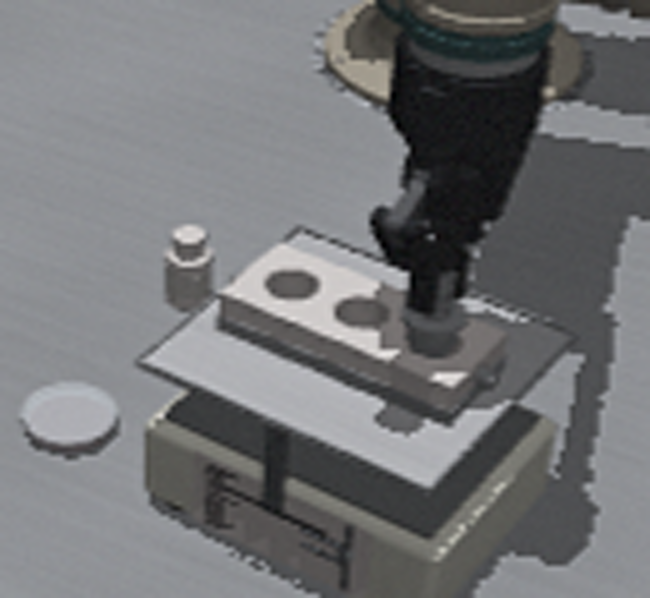

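Call:
play_rows(plan=[[[1, 0.004, -0.0011, 0, 0], [1, 0.008, -0.0011, 0, 0], [1, 0.012, -0.0011, 0, 0], [1, 0.016, -0.0011, 0, 0], [1, 0.02, -0.0011, 0, 0], [1, 0.024, -0.0011, 0, 0], [1, 0.028, -0.0011, 0, 0], [1, 0.032, -0.0011, 0, 0], [1, 0.036, -0.0011, 0, 0], [1, 0.036, -0.0011, 0, 0], [1, 0.036, -0.0011, 0, 0], [1, 0.036, -0.0011, 0, 0]]])

```text
clock: 7.15
position: [0.5549, 0.224, 0.1586]
ee_rot: [0.483, 0.522, 0.475, -0.519]
contact_force: [-4.6, 1.4, 2.9]
width: 0.0163
```

```bash
python3 -c "
from h import *
to(0.5549,0.2239,0.17)
snap('wrist','w5');snap('scene','s5')
to(0.5549,0.2239,0.17)
s=cv2.imread('pics/s5.png');cv2.imwrite('pics/s5c.png',cv2.resize(s[130:260,240:370],None,fx=5,fy=4.6,interpolation=cv2.INTER_CUBIC))
"
```

```text
t 7.15 pos [0.5549 0.224  0.1586] jawyaw -4.7 F [-4.6316  1.4213  2.943 ] w 0.0163
shift [-0.0114  0.0002  0.0002] turn -0.1
t 7.25 pos [0.5549 0.224  0.1586] jawyaw -4.7 F [-5.6422  1.4423  3.8149] w 0.0164
shift [-0.0114  0.0002  0.0002] turn -0.1
```

View pics/s5c.png

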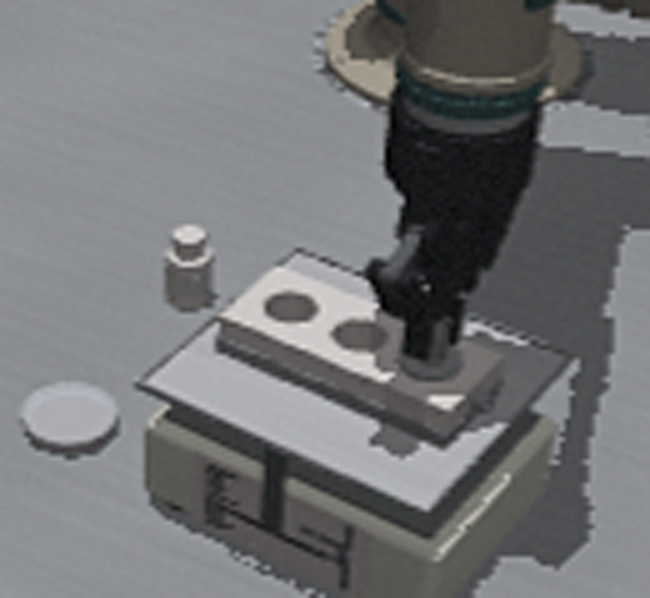

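View pics/w5.png

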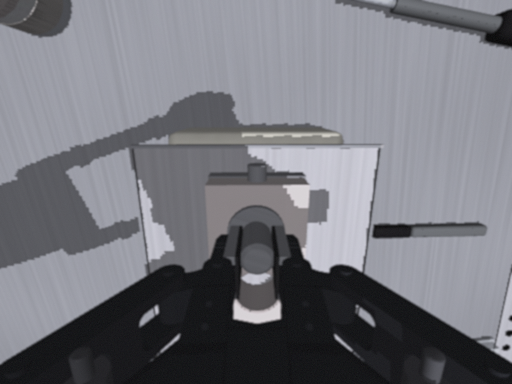

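```bash
cat >> h.py <<'E'
def world(name,d):
    p=manip.camera_params(name);K=p['intrinsics'];R=p['R'];t=p['t']
    v,u=np.mgrid[0:384,0:512]
    return (np.stack([(u-K[0,2])/K[0,0]*d,(v-K[1,2])/K[1,1]*d,d],-1)-t)@R
def carrier(tag):
    W=world('scene',np.load(f'pics/{tag}.npy')).reshape(-1,3)
    r=W[:,:2]-[0.5517,0.1781];sx=r@[.997,-.080];sy=r@[.080,.997]
    m=(abs(sx)<0.028)&(sy>-.07)&(sy<-0.03+0.06)&(W[:,2]>0.11)&(W[:,2]<0.18)
    b=m&(sx<0.0285)
    h,e=np.histogram(W[b,2],bins=np.arange(0.11,0.18,0.004));k=e[h.argmax()]
    q=W[b&(W[:,2]>k-.004)&(W[:,2]<k+.008),2]
    pm=(sx>0.045)&(sx<0.08)&(abs(sy)<.085)&(W[:,2]>0.09)&(W[:,2]<.15)
    print(tag,'carrier top',round(np.median(q),4),len(q),'pan top',np.median(W[pm,2]).round(4))
E
python3 -c "
from h import *
carrier('scene0');carrier('s3');carrier('s4');carrier('s5')"
```

```text
scene0 carrier top 0.1654 379 pan top 0.1357
s3 carrier top 0.1655 369 pan top 0.1357
s4 carrier top 0.1656 341 pan top 0.1358
s5 carrier top 0.1473 333 pan top 0.1174
```

Call:
play_rows(plan=[[[1, -0.004, 0, 0, 0], [1, -0.008, 0, 0, 0], [1, -0.0115, 0, 0, 0], [1, -0.0115, 0, 0, 0], [1, -0.0115, 0, 0, 0], [1, -0.0115, 0, 0, 0]]])

```text
clock: 7.85
position: [0.5548, 0.224, 0.1699]
ee_rot: [0.483, 0.522, 0.475, -0.519]
contact_force: [-2.7, 0.5, 0.5]
width: 0.0166
```

```bash
python3 -c "
from h import *
to(0.5549,0.2239,0.17)
snap('scene','s6')
carrier('s6')
to(0.5549,0.2239,0.17)
"
```

```text
t 7.85 pos [0.5548 0.224  0.1699] jawyaw -4.7 F [-2.702   0.5192  0.5138] w 0.0166
shift [-0.0001  0.0001  0.0001] turn -0.1
s6 carrier top 0.1585 325 pan top 0.1286
t 7.9 pos [0.5549 0.224  0.1699] jawyaw -4.7 F [-2.5575  0.9334 -0.0156] w 0.0166
shift [-0.0001  0.0001  0.0001] turn -0.1
```

Call:
play_rows(plan=[[[0.53, 0, 0, 0, 0], [0.53, 0, 0, 0, 0], [0.53, 0, 0, 0, 0], [0.53, -0.015, 0, 0, 0], [0.53, -0.05, 0, 0, 0], [0.53, -0.08, 0, 0, 0], [0.53, -0.08, 0, 0, 0]]])

```text
clock: 8.6
position: [0.557, 0.2251, 0.255]
ee_rot: [0.485, 0.525, 0.473, -0.515]
contact_force: [-0.0, 0.1, -0.1]
width: 0.0404
```

```bash
python3 -c "
from h import *
to(0.6112,-0.2045,0.25)
snap('scene','s7');snap('wrist','w7')
carrier('s7')
s=cv2.imread('pics/s7.png');cv2.imwrite('pics/s7c.png',cv2.resize(s[170:260,250:360],None,fx=7,fy=6.6,interpolation=cv2.INTER_CUBIC))
"
```

```text
t 8.6 pos [0.557  0.2251 0.255 ] jawyaw -4.7 F [-0.0468  0.1185 -0.0807] w 0.0404
shift [0.0077 0.0891 0.4237] turn -0.1
s7 carrier top 0.1591 342 pan top 0.1293
```

View pics/s7c.png

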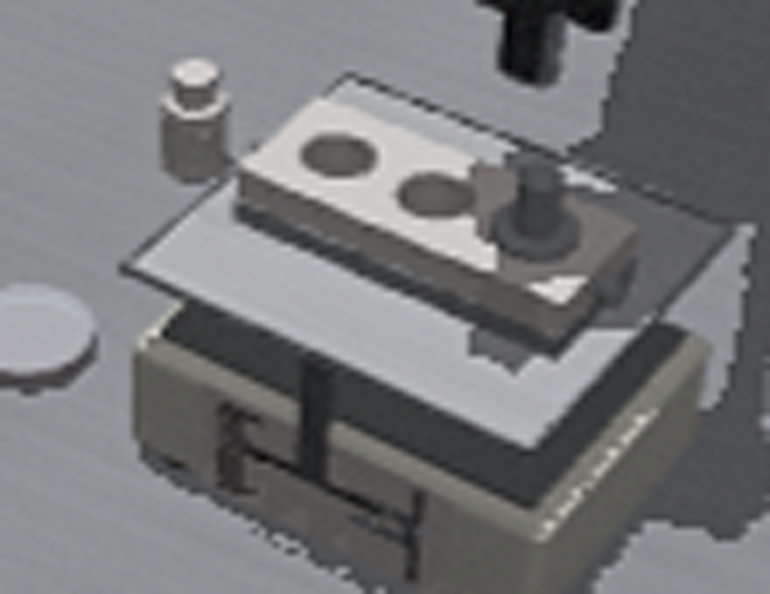

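View pics/w7.png

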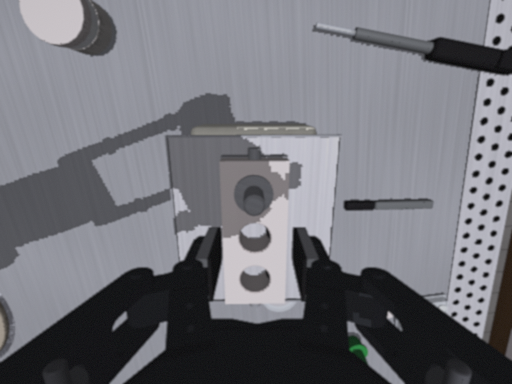

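```bash
python3 -c "
from h import *
st,M=pose();print(M[:,0],np.degrees(np.arccos(-M[2,0])),st['qd'])
to(0.6112,-0.2045,0.25)
W=world('scene',np.load('pics/s7.npy')).reshape(-1,3)
r=W[:,:2]-[0.5549,0.2239]
m=(np.hypot(r[:,0],r[:,1])<0.011)&(W[:,2]>0.18)&(W[:,2]<0.21)
print(np.sort(W[m,2]))
m=(np.hypot(r[:,0],r[:,1])<0.018)&(np.hypot(r[:,0],r[:,1])>0.0125)&(W[:,2]<0.18)&(W[:,2]>0.13);print(np.sort(W[m,2]))
"
```

```text
[ 0.0136 -0.0057 -0.9999] 0.8459930654383601 [ 0.001   0.022   0.0443  0.0014  0.0016 -0.0023]
t 8.7 pos [0.5545 0.2244 0.2506] jawyaw -4.71 F [-0.2196  0.3519 -0.5293] w 0.0399
shift [0.0039 0.0916 0.4228] turn -0.11
[0.1801 0.1804 0.1807 0.1838 0.1839 0.1839 0.1841 0.1842 0.1846 0.1853
 0.1856 0.1861 0.1864 0.1866 0.1867 0.188  0.1882 0.1896 0.1899 0.1905
 0.1906 0.1907 0.1913 0.1916 0.1918 0.1921 0.1928 0.1928 0.193  0.1931
 0.1931 0.1932 0.1936 0.1938 0.1938 0.1939 0.1941 0.1941 0.1944 0.1945
 0.1946 0.1946 0.1946]
[0.1567 0.1573 0.1574 0.1581 0.1583 0.1584 0.1584 0.1588 0.159  0.1592
 0.1593 0.1599 0.1605 0.1606 0.1611 0.1613 0.1613 0.1614 0.1619 0.162
 0.1621 0.1622 0.1623 0.1624 0.1624 0.1625 0.1626 0.1626 0.1626 0.1627
 0.1628 0.1628 0.1628 0.1629 0.1631 0.1633 0.1633 0.1636 0.1637 0.164
 0.1642 0.1642 0.1643 0.1644 0.1645 0.1646 0.1649 0.1649 0.1656 0.167 ]
```

Call:
play_rows(plan=[[[0.53, 0, 0.092, 0.423, 0], [0.53, 0, 0.092, 0.423, 0], [0.53, 0, 0.092, 0.423, 0], [0.53, 0, 0.092, 0.423, 0], [0.53, 0, 0.092, 0.423, 0], [0.53, 0.02, 0.092, 0.423, 0], [0.53, 0.06, 0.092, 0.423, 0], [0.53, 0.1, 0.092, 0.423, 0], [0.53, 0.1, 0.092, 0.423, 0], [0.53, 0.1, 0.092, 0.423, 0], [0.53, 0.1, 0.092, 0.423, 0], [0.53, 0.1, 0.092, 0.423, 0]]])

```text
clock: 9.9
position: [0.6128, -0.2043, 0.1538]
ee_rot: [0.483, 0.522, 0.475, -0.518]
contact_force: [1.0, -0.1, -0.3]
width: 0.0404
```

```bash
python3 -c "
from h import *
snap('wrist','w8')
to(0.6112,-0.2045,0.042)
st,M=pose();p=manip.camera_params('wrist')['mount'];K=manip.camera_params('wrist')['intrinsics']
print(M[:,0])
for n,X in dict(A=(.6112,-.2045,.066),B=(.5923,-.2545,.066)).items():
    c=np.linalg.inv(p)@np.r_[M.T@(np.array(X)-st['position']),1];c=K@c[:3];print(n,c[:2]/c[2])
"
```

```text
t 9.95 pos [ 0.6133 -0.2039  0.1548] jawyaw -4.65 F [-0.5102  0.8855  0.5369] w 0.0404
shift [ 0.1127 -0.0037  0.0003] turn -0.05
[ 0.0147 -0.0052 -0.9999]
A [253.9197 195.8854]
B [238.4506 247.5761]
```

View pics/w8.png

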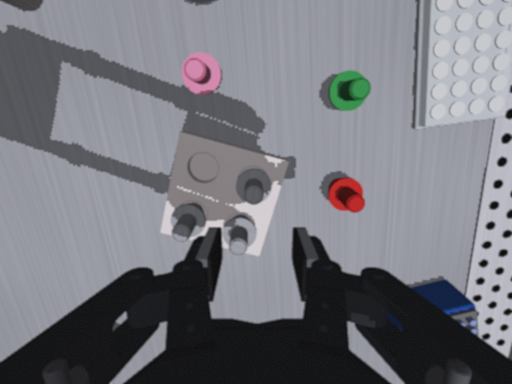

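Call:
play_rows(plan=[[[0.53, 0.045, -0.0037, 0, 0], [0.53, 0.09, -0.0037, 0, 0], [0.53, 0.111, -0.0037, 0, 0], [0.53, 0.111, -0.0037, 0, 0], [0.53, 0.111, -0.0037, 0, 0], [0.53, 0.111, -0.0037, 0, 0], [1, 0.111, -0.0037, 0, 0], [1, 0.111, -0.0037, 0, 0], [1, 0.111, -0.0037, 0, 0], [1, 0.111, -0.0037, 0, 0]]])

```text
clock: 10.95
position: [0.6119, -0.2046, 0.0457]
ee_rot: [0.485, 0.523, 0.474, -0.517]
contact_force: [-1.4, 1.4, 6.2]
width: 0.0163
```

```bash
python3 -c "
from h import *
to(0.6112,-0.2045,0.042)
"
```

```text
t 10.95 pos [ 0.6119 -0.2046  0.0457] jawyaw -4.66 F [-1.4038  1.4279  6.208 ] w 0.0163
shift [ 0.0037 -0.0008 -0.    ] turn -0.06
```

Call:
play_rows(plan=[[[1, -0.04, 0, 0, 0], [1, -0.09, 0, 0, 0], [1, -0.14, 0, 0, 0], [1, -0.185, 0, 0, 0], [1, -0.2, 0, 0, 0], [1, -0.2, 0, 0, 0], [1, -0.2, 0, 0, 0]]])

```text
clock: 11.65
position: [0.6078, -0.2031, 0.2448]
ee_rot: [0.484, 0.523, 0.474, -0.517]
contact_force: [-0.8, 0.2, -2.2]
width: 0.0163
```

```bash
python3 -c "
from h import *
to(0.5517,0.1781,0.24)
"
```

```text
t 11.65 pos [ 0.6078 -0.2031  0.2448] jawyaw -4.68 F [-0.8247  0.1644 -2.1679] w 0.0163
shift [ 0.0018 -0.0871 -0.3753] turn -0.08
```

Call:
play_rows(plan=[[[1, 0, -0.087, -0.3755, 0], [1, 0, -0.087, -0.3755, 0], [1, 0, -0.087, -0.3755, 0], [1, 0, -0.087, -0.3755, 0], [1, 0, -0.087, -0.3755, 0], [1, 0, -0.087, -0.3755, 0], [1, 0, -0.087, -0.3755, 0], [1, 0, -0.087, -0.3755, 0], [1, 0, -0.087, -0.3755, 0], [1, 0, -0.087, -0.3755, 0], [1, 0, -0.087, -0.3755, 0], [1, 0, -0.087, -0.3755, 0]]])

```text
clock: 12.85
position: [0.5517, 0.1769, 0.241]
ee_rot: [0.484, 0.523, 0.474, -0.518]
contact_force: [0.3, 0.2, -2.0]
width: 0.0162
```

```bash
python3 -c "
from h import *
to(0.5517,0.1781,0.19)
snap('scene','s9');carrier('s9')
st,M=pose();print(M)
W=world('scene',np.load('pics/s9.npy')).reshape(-1,3)
"
```

```text
t 12.85 pos [0.5517 0.1769 0.241 ] jawyaw -4.77 F [ 0.2882  0.1835 -2.033 ] w 0.0162
shift [ 0.051  -0.0009 -0.0015] turn -0.17
s9 carrier top 0.1592 348 pan top 0.1293
[[ 0.0148  0.9964 -0.0834]
 [-0.006  -0.0834 -0.9965]
 [-0.9999  0.0152  0.0048]]
```

Call:
play_rows(plan=[[[1, 0.015, -0.001, -0.0015, 0], [1, 0.03, -0.001, -0.0015, 0], [1, 0.04, -0.001, -0.0015, 0], [1, 0.046, -0.001, -0.0015, 0], [1, 0.05, -0.001, -0.0015, 0], [1, 0.05, -0.001, -0.0015, 0], [1, 0.05, -0.001, -0.0015, 0]]])

```text
clock: 13.6
position: [0.5521, 0.1782, 0.1918]
ee_rot: [0.484, 0.523, 0.473, -0.518]
contact_force: [0.0, 0.0, -1.7]
width: 0.0163
```

```bash
python3 -c "
from h import *
to(0.5517,0.1781,0.147)
snap('scene','s10');carrier('s10')
to(0.5517,0.1781,0.147)
s=cv2.imread('pics/s10.png');cv2.imwrite('pics/s10c.png',cv2.resize(s[150:260,250:360],None,fx=6,fy=5.4,interpolation=cv2.INTER_CUBIC))
"
```

```text
t 13.6 pos [0.5521 0.1782 0.1918] jawyaw -4.79 F [ 0.0292  0.04   -1.7133] w 0.0163
shift [ 0.0448 -0.0011 -0.    ] turn -0.19
s10 carrier top 0.1591 304 pan top 0.1293
t 13.65 pos [0.5522 0.1783 0.1919] jawyaw -4.78 F [-0.2061  0.4759 -1.3356] w 0.016
shift [ 0.0449 -0.0012  0.    ] turn -0.18
```

View pics/s10c.png

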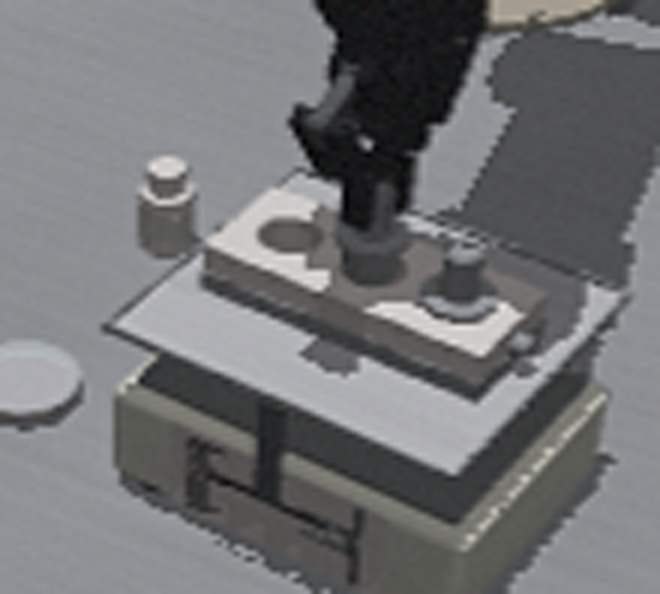

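Call:
play_rows(plan=[[[1, 0.004, -0.001, 0, 0], [1, 0.008, -0.001, 0, 0], [1, 0.012, -0.001, 0, 0], [1, 0.016, -0.001, 0, 0], [1, 0.02, -0.001, 0, 0], [1, 0.024, -0.001, 0, 0], [1, 0.028, -0.001, 0, 0], [1, 0.032, -0.001, 0, 0], [1, 0.036, -0.001, 0, 0], [1, 0.0385, -0.001, 0, 0], [1, 0.0385, -0.001, 0, 0], [1, 0.0385, -0.001, 0, 0]]])

```text
clock: 14.85
position: [0.5514, 0.1784, 0.1534]
ee_rot: [0.484, 0.523, 0.474, -0.518]
contact_force: [-3.5, 2.7, 3.3]
width: 0.0166
```

```bash
python3 -c "
from h import *
to(0.5517,0.1781,0.147)
snap('scene','s11');carrier('s11')
to(0.5517,0.1781,0.147)
s=cv2.imread('pics/s11.png');cv2.imwrite('pics/s11c.png',cv2.resize(s[150:260,250:360],None,fx=6,fy=5.4,interpolation=cv2.INTER_CUBIC))
"
```

```text
t 14.85 pos [0.5514 0.1784 0.1534] jawyaw -4.79 F [-3.4785  2.6944  3.3119] w 0.0166
shift [0.0064 0.0002 0.0003] turn -0.19
s11 carrier top 0.1403 334 pan top 0.11
t 14.9 pos [0.5514 0.1785 0.1535] jawyaw -4.79 F [-3.3532  2.5858  3.3086] w 0.0164
shift [0.0065 0.0002 0.0003] turn -0.19
```

View pics/s11c.png

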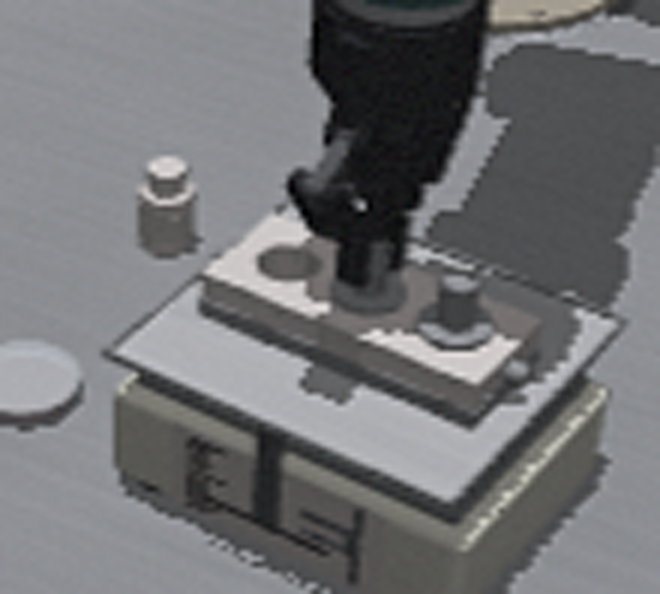

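Call:
play_rows(plan=[[[1, -0.004, 0, 0, 0], [1, -0.008, 0, 0, 0], [1, -0.012, 0, 0, 0], [1, -0.012, 0, 0, 0], [1, -0.012, 0, 0, 0], [1, -0.012, 0, 0, 0], [1, -0.012, 0, 0, 0]]])

```text
clock: 15.6
position: [0.5514, 0.1784, 0.1654]
ee_rot: [0.484, 0.523, 0.474, -0.518]
contact_force: [-0.9, 2.2, 0.4]
width: 0.0167
```

```bash
python3 -c "
from h import *
to(0.5517,0.1781,0.1656)
snap('scene','s12');carrier('s12')
to(0.5517,0.1781,0.1656)
"
```

```text
t 15.6 pos [0.5514 0.1784 0.1654] jawyaw -4.79 F [-0.8653  2.2285  0.3904] w 0.0167
shift [-0.0002  0.0003  0.0003] turn -0.19
s12 carrier top 0.152 335 pan top 0.1219
t 15.65 pos [0.5514 0.1784 0.1654] jawyaw -4.79 F [-0.9379  1.3904 -0.2091] w 0.0163
shift [-0.0002  0.0003  0.0003] turn -0.19
```

Call:
play_rows(plan=[[[0.53, 0, 0, 0, 0], [0.53, 0, 0, 0, 0], [0.53, 0, 0, 0, 0], [0.53, -0.015, 0, 0, 0], [0.53, -0.05, 0, 0, 0], [0.53, -0.085, 0, 0, 0], [0.53, -0.085, 0, 0, 0], [0.53, -0.085, 0, 0, 0], [0.53, -0.085, 0, 0, 0]]])

```text
clock: 16.55
position: [0.5494, 0.1786, 0.2492]
ee_rot: [0.483, 0.523, 0.474, -0.518]
contact_force: [0.4, 0.6, -0.6]
width: 0.0403
```

```bash
python3 -c "
from h import *
snap('scene','s13');snap('wrist','w13')
carrier('s13')
to(0.5923,-0.2545,0.25)
W=world('scene',np.load('pics/s13.npy')).reshape(-1,3)
for c in ([0.5549,0.2239],[.5517,.1781]):
    r=W[:,:2]-c;h=np.hypot(r[:,0],r[:,1])
    m=(h<0.0135)&(W[:,2]>0.175)&(W[:,2]<0.21);print(len(W[m]),np.sort(W[m,2])[-12:])
    m=(h<0.018)&(h>0.0125)&(W[:,2]<0.17)&(W[:,2]>0.13);print(np.median(W[m,2]))
s=cv2.imread('pics/s13.png');cv2.imwrite('pics/s13c.png',cv2.resize(s[170:260,250:360],None,fx=7,fy=6.6,interpolation=cv2.INTER_CUBIC))
"
```

```text
s13 carrier top 0.1528 355 pan top 0.1226
t 16.65 pos [0.5493 0.1786 0.2488] jawyaw -4.79 F [-0.0779 -0.1525  0.4139] w 0.0401
shift [0.002 0.079 0.428] turn -0.19
43 [0.1867 0.1868 0.1868 0.1868 0.1869 0.187  0.1871 0.1874 0.1878 0.1879
 0.1879 0.1879]
0.15615503686743334
41 [0.1865 0.1865 0.1865 0.1866 0.1867 0.1869 0.187  0.1872 0.1873 0.1876
 0.1877 0.1879]
0.1557385419359742
```

View pics/s13c.png

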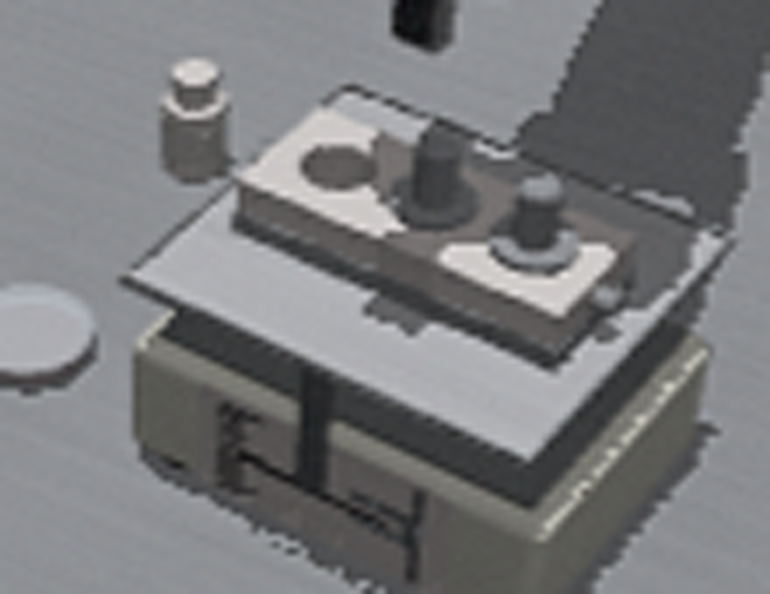

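View pics/w13.png

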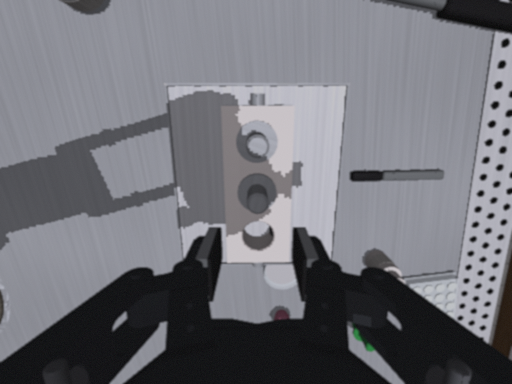

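```bash
python3 -c "
from h import *
rows=[]
for t in ['scene0','s7','s13','s11']:
    s=cv2.imread(f'pics/{t}.png')[222:262,274:320];rows.append(cv2.resize(s,None,fx=8,fy=7,interpolation=cv2.INTER_NEAREST))
cv2.imwrite('pics/cmp.png',np.vstack([np.hstack(rows[:2]),np.hstack(rows[2:])]))
"
```

```text
(no output)
```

View pics/cmp.png

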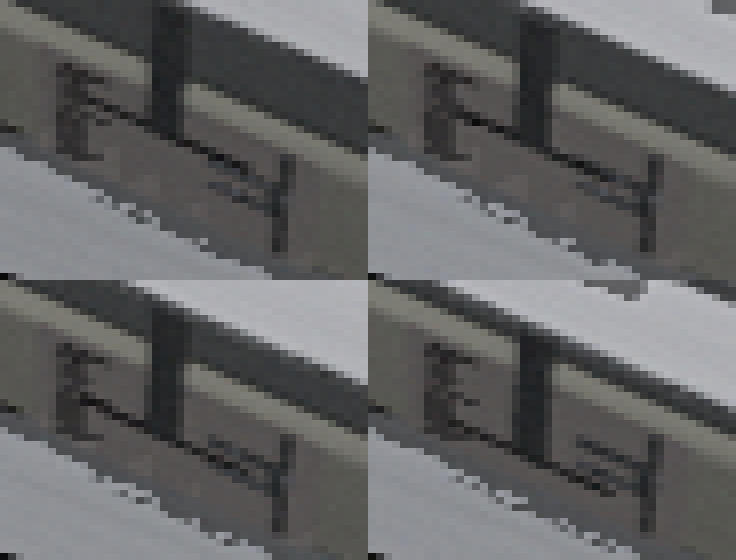

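```bash
python3 -c "
from h import *
# face direction y of scale projected: slope at face
a=proj('scene',[.5517+.08*.997,.1781-.08*.08,.05]);
for dy in (-.06,-.04,-.02,0,.02,.04):
    c=np.array([.5517,.1781])+.078*np.array([.997,-.08])+dy*np.array([.08,.997]);print(dy,proj('scene',[*c,.05]),proj('scene',[*c,.06]))
b=proj('scene',[.5517+.08*.997+.08*.04,.1781-.08*.08+.997*.04,.05]);sl=(b[1]-a[1])/(b[0]-a[0]);print('slope',sl)
for t in ['scene0','s7','s13','s5','s11']:
    g=cv2.imread(f'pics/{t}.png',0).astype(np.float32)
    for rng in ((285,292),(301,307)):
        vs=np.arange(225,262,.5);pr=[]
        for v in vs:
            xs=np.arange(*rng,.25,dtype=np.float32);ys=(v+sl*(xs-303)).astype(np.float32)
            pr.append(cv2.remap(g,xs[None],ys[None],cv2.INTER_LINEAR).mean())
        print(t,rng,' '.join(f'{v:.0f}:{int(p)}' if i%2==0 else f'{int(p)}' for i,(v,p) in enumerate(zip(vs,pr)) if 234<=v<=258))
"
```

```text
-0.06 [277.3259 233.6606] [277.37   231.2256]
-0.04 [282.9535 236.5505] [283.0292 234.111 ]
-0.02 [288.6768 239.4896] [288.7852 237.0457]
0 [294.4982 242.479 ] [294.6403 240.0309]
0.02 [300.4203 245.5202] [300.5974 243.0681]
0.04 [306.4457 248.6144] [306.6589 246.1586]
slope 0.514418353226703
scene0 (285, 292) 234:56 54 235:51 57 236:75 97 237:111 114 238:114 113 239:111 104 240:93 84 241:76 71 242:69 74 243:78 77 244:70 54 245:42 49 246:66 76 247:75 73 248:75 78 249:80 80 250:80 81 251:82 82 252:81 79 253:78 81 254:85 85 255:84 81 256:77 76 257:81 99 258:114
scene0 (301, 307) 234:55 52 235:52 64 236:87 107 237:116 117 238:115 113 239:109 100 240:88 81 241:79 79 242:80 80 243:80 78 244:70 57 245:47 49 246:55 60 247:67 74 248:75 68 249:60 56 250:61 72 251:78 80 252:80 79 253:79 80 254:79 79 255:79 79 256:79 78 257:78 78 258:83
s7 (285, 292) 234:57 56 235:54 60 236:78 100 237:114 118 238:118 118 239:115 108 240:97 86 241:78 72 242:71 75 243:79 81 244:82 81 245:79 71 246:55 39 247:37 53 248:72 82 249:84 84 250:83 83 251:83 84 252:83 81 253:80 83 254:87 87 255:86 83 256:80 79 257:84 105 
[... 1190 characters left out ...]
1 82 243:82 82 244:83 81 245:72 60 246:54 58 247:69 78 248:78 69 249:58 49 250:52 65 251:78 82 252:83 83 253:83 82 254:82 82 255:82 81 256:81 80 257:79 82 258:96
s11 (285, 292) 234:62 56 235:52 59 236:77 100 237:114 118 238:117 117 239:114 107 240:96 86 241:77 72 242:71 75 243:79 80 244:80 80 245:79 80 246:80 78 247:73 71 248:74 79 249:81 81 250:79 70 251:54 44 252:49 64 253:75 80 254:82 82 255:82 80 256:79 78 257:79 87 258:106
s11 (301, 307) 234:58 53 235:52 64 236:88 109 237:119 119 238:118 116 239:111 102 240:91 83 241:81 81 242:81 82 243:82 83 244:82 80 245:71 58 246:50 54 247:66 76 248:77 69 249:59 56 250:62 67 251:64 60 252:65 76 253:82 83 254:82 81 255:81 81 256:80 80 257:79 81 258:96
```

Call:
play_rows(plan=[[[0.53, -0.04, 0, 0, 0], [0.53, -0.05, -0.05, 0, 0], [0.53, -0.05, -0.1, 0, 0], [0.53, -0.05, -0.15, 0, 0], [0.53, -0.05, -0.19, 0, 0], [0.53, -0.05, -0.19, 0, 0], [0.53, -0.05, -0.19, 0, 0], [0.53, -0.05, -0.19, 0, 0]]])

```text
clock: 17.45
position: [0.3604, 0.1948, 0.296]
ee_rot: [0.483, 0.522, 0.474, -0.519]
contact_force: [-0.1, -0.8, 0.1]
width: 0.0398
```

```bash
python3 -c "
from h import *
to(0.5,0.17,0.3)
snap('scene','s14');snap('top','t14');carrier('s14')
a=cv2.imread('pics/t14.png');b=cv2.imread('pics/scene0.png');s=cv2.imread('pics/s14.png')
rows=[cv2.resize(x,None,fx=7,fy=7,interpolation=cv2.INTER_CUBIC) for x in (s[170:256,260:355],)]
cv2.imwrite('pics/s14c.png',rows[0])
p=np.abs(a.astype(int)-cv2.imread('pics/top0.png').astype(int)).max(2)
cv2.imwrite('pics/d14.png',np.where(p>40,255,a.max(2)//2).astype(np.uint8))
"
```

```text
t 17.45 pos [0.3604 0.1948 0.296 ] jawyaw -4.8 F [-0.0901 -0.821   0.1041] w 0.0398
shift [-0.002   0.1413  0.013 ] turn -0.2
s14 carrier top 0.1528 349 pan top 0.1227
```

View pics/s14c.png

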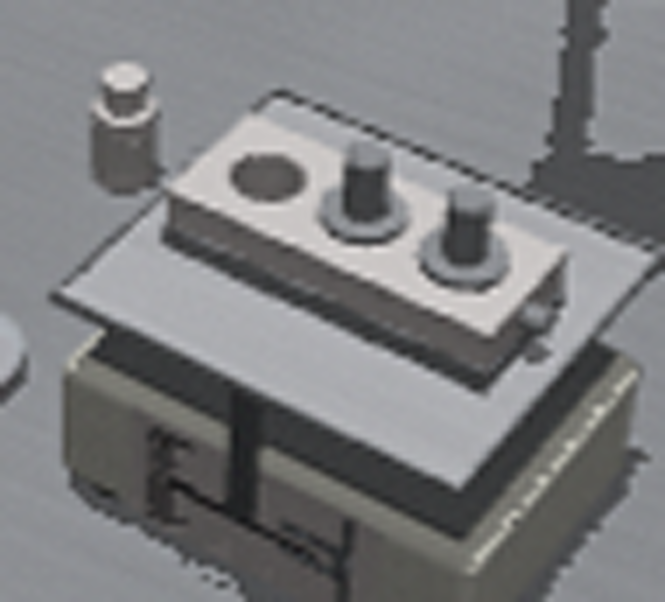

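View pics/t14.png

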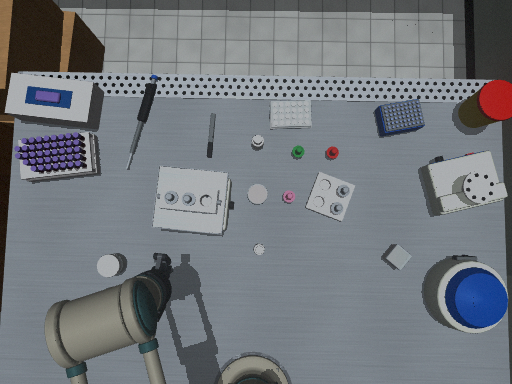

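View pics/d14.png

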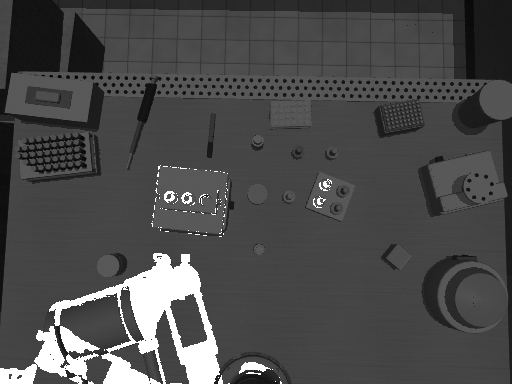

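```bash
python3 -c "
from rig import manip
print(manip.sign_off())"
```

```text
the job is handed in; nothing more can be done
None
```

I seated two steel weights, one in pocket 3 and one in pocket 2. The needle now rests between the two prongs of the bracket, and I handed the job in at about 17.5 s.

**Weights home:** The collar tops lie about 3 to 3.5 mm above the block face (the collar is 4 mm thick), and the stem tops stand about 34 mm above it. Both match fully home.

**Pushing:** The largest push I read was about 4 N. The deepest the pan sank was about 29 mm, against the 46 mm overload stop. It rests at about 16 mm.

**Needle:** It sits about 2 mm below the middle of the gap, where ±4.5 mm is allowed. I read this from the scene camera, where the whole gap is only about 3 pixels, so it is good to about 1 mm. I did not check it with a closer wrist view. A third weight would have taken the needle about 4 mm past the free range.

**Everything else:** Comparing the top pictures from before and after, only the two weights, the pan and carrier, and the arm changed. The other two weights are still in the stand, and the bystanders and the coloured look-alikes have not moved. In the scene pictures the bracket is where it was. The gripper is clear of everything.

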